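# Load the nailing template on the sole nailer

## Robot

A 6-joint arm with a two-finger parallel gripper is mounted at the origin on the work surface. World frame = base frame: x ahead of the robot, y to its left, z up, the work surface at z = 0. Lengths are in m, angles in rad, forces in N, time in s.
With the tool pointing down it reaches from about 0.35 to 0.975 m from the base axis. Payload 4.9 kg.
Tool frame: the origin (TCP) lies midway between the tips of the shut fingers; the grasp point (between the pads) lies 19 mm behind it; z points along the fingers, y is the line along which they close (so a half turn about z gives the same grasp; the last joint's range is limited). The gripper opens to 85 mm and grips with 20 to 120 N. Pads are 22 mm wide; open, the fingers measure 114 mm over their backs; the gripper's body (76 mm by 85 mm) begins 54 mm behind the grasp point. The pads swing forward as they close: fully open they stand 13 mm farther back than shut.
Start: joints at [0.995, 0.053, 1.613, -0, 1.476, -0.119], TCP at [0.276, 0.561, 0.231] pointing down, gripper open.
Joint ranges: [-3.01, 3.01], [-1.01, 2.22], [0.06, 2.58], [-1.02, 4.17], [0.09, 2.62], [-3.14, 3.14]. Speed limits (rad/s): [2.57, 2.57, 3.14, 3.14, 3.14, 3.14].

## Interface

Orientations are given as a rotation vector (axis times angle).
In Python, from station import ctrl gives the robot as it stands.
- The arm moves only by the shell command python3 -m handwheel 'ROWS' [FORCE]. ROWS is JSON, a list of rows, each an object with "gripper": the gripper command: -1 is fully open, 1 is shut, values between are in proportion; "offset": the shift along the tool's x, y, z in mm, a list of three; "rotation": the turn, a rotation vector about the tool's x, y, z in rad, a list of three. A call has exactly 8 rows; each row is the pose to reach, as a shift and turn from the pose commanded when the call began, along the tool's axes at that moment; what a row does not reach only later rows make up. A row lasts 1/8 s, in which the tool goes at most 62.5 mm and 10.7 degrees, less where a joint would pass 70% of its speed; a pose out of reach is approached as far as the arm can. A call with a gripper value outside its range is refused whole. The fingers move at their own pace and stop on an object; FORCE is the grip in N (left out, the last holds). Time passes only in rows, so rows that repeat a pose let the fingers close, or fill a call up. It gives the time, the measured TCP pose, the force, the opening and the grip force at its end, in the units of the state.
- ctrl.get_obs(): the state, without advancing time (a new reading comes with each control period).
- ctrl.get_image(name): name is "scene" or "top" or "wrist"; returns a dict with "image" (384x512x3 uint8, red, green, blue), "fovy" (degrees; the focal length in pixels is half the picture's height over the tangent of half this angle, whatever the lens; pixels are square), "cx", "cy" (the principal point, pixels), "k1" (the pictures are not rectified: a ray, as slopes to the right and down, at radius r is drawn at 1 + k1 r^2 times it, then the intrinsics apply), "xyz" and "attitude" of the camera in the world. Camera axes: x right, y up, looking along -z (the intrinsics and any distortion apply to the point x, -y, -z); pixel columns grow to the right and rows downward; lengths in m; the calibration is good to about 2 mm. A picture is of the moment at which its call begins. There is no depth.
- ctrl.finish_job(): hands the job in; it is judged then, once.
The state is a dict: "t": time; "q": joint angles; "dq": joint speeds; "effort": joint torques, N m; "tool_pos": TCP position; "tool_rot": TCP orientation; "contact_force": force on the tool from outside, world axes, zero at the start; "wrist_torque": the same for the moment, N m; "opening": finger opening in m; "grip_force": force on a finger pad.
Only numpy, scipy, OpenCV 4.12 (cv2) and the standard library are available. Lean on these libraries where they do the work, as an engineer would, in place of code of your own. Each camera call takes 0.05 s, during which the arm holds its last target. There are 200 camera calls.

## Task

Take the nailing template with the green grip off the sloping rack and lower it gently and level onto the nailer's two dowels, small hole over the thin dowel and large hole over the thick one, until it lies flat on the bed and its end holds the switch roller down. Then swing the red hold-down fully round over the template and let go. Leave the orange template, the hammer, the nail tin and the polish jar where they are.

Things in the scene. Friction and masses are not known exactly. Their poses are not given: they have to be found in the camera images.
- green_template: Aluminium plate 170 x 100 x 8 mm, 0.4 kg, with black nail marks; origin mid-underside, z its upper normal. Upright green grip bar in the middle, 54 mm (x) by 16 mm (y), top 53 mm above the underside. Through holes on its x axis: 12 mm across at x = -45 mm, 16 mm at x = +45 mm. Starts loose, flat on the sloping rack, large-hole end down at the lip.
- green_template_grip (a point): Middle of the green grip bar, 35 mm above the template's underside on its centre line; axes as the template's.
- green_template_small_hole (a point): Centre of the 12 mm hole, at the template's underside.
- green_template_large_hole (a point): Centre of the 16 mm hole, at the template's underside.
- orange_template: Aluminium plate 170 x 100 x 8 mm, 0.4 kg, with black nail marks; origin mid-underside, z its upper normal. Upright orange grip bar in the middle, 54 mm (x) by 16 mm (y), top 53 mm above the underside. Through holes on its x axis: 12 mm across at x = -45 mm, 16 mm at x = +45 mm. Starts loose, flat on the sloping rack, large-hole end down at the lip. Stays there.
- rack: Fixed plywood rack: a board 300 mm wide (y) and 200 mm long, sloping 30 degrees, falling along the rack's +x (away from the robot, to its right), with a 10 mm lip at its lower edge. Origin on the table; the board's surface is 70 mm above it. The two templates lie side by side at y = +75 and -75 mm; which is where varies.
- nailer_bed: Fixed bed, origin mid-underside on the table: green base 275 x 120 x 12 mm, dark steel block 130 x 90 mm (x, y) on it, flat top at z = 45 mm. Two tapered dowels 22 mm high on the block: thin (10 mm) at x = -45, thick (14 mm) at x = +45 mm. Red hold-down at the -x end, switch at the +x end. A seated template's axes match the bed's, origin at z = 45 mm.
- small_dowel (a point): Foot of the thin dowel (10 mm across, 22 mm high; its top 7 mm taper by 3 mm in radius), on its axis at the level of the block's top.
- large_dowel (a point): Foot of the thick dowel (14 mm across, 22 mm high; its top 7 mm taper by 3 mm in radius), on its axis at the level of the block's top.
- presence_switch (a joint): Angle of the sprung switch lever with a red roller at the bed's +x end: 0 free (roller top 8 mm above the bed), about 0.2 with a template flat on the bed. About 0.5 N holds it down; the template's weight is enough.
- switch_roller (a point): Centre of the red roller, 8 mm across, 12 mm wide; it sits under the template's large-hole end, 9 mm in from the edge.
- hold_down (a joint): Angle of the red swivelling arm about a vertical pivot: 0 closed at its stop, arm along the bed's +x over the template; grows as it swings to the bed's +y (counter-clockwise from above), up to 2.4. Starts open, stays where left; 1 N at the knob turns it. Arm 40 x 16 x 6 mm, underside 56 mm above the table, 3 mm over a seated template.
- hold_down_knob (a point): Upright round black knob on the arm, 14 mm across, 45 mm tall above the arm, 27 mm from the pivot; this point is 25 mm above the arm's top (20 mm below the knob's top), 87 mm above the table.
- hold_down_pivot (a point): Point on the pivot axis of the hold-down at the height of the knob's point.
- hammer: Hammer 240 mm long lying on the table, handle to its -x. Stays where it is.
- nail_tin: Brass-coloured tin, 60 mm across, 55 mm tall, standing on the table. Stays where it is.
- polish_jar: Amber jar with black cap, 56 mm across, 60 mm tall, standing on the table. Stays where it is.
Things that resemble listed ones, but are neither listed nor needed, are in the scene too. What is shaped like the green_template but blue or pink is not meant.

How it is judged:
On the way, in this order (a step that is already met when the one before it is completed fails the run):
1. the green template lies flat on the bed over both dowels, holding the switch down, with the hold-down still clear of it (horizontal distance between green_template_small_hole and small_dowel below 0.0035 m and horizontal distance between green_template_large_hole and large_dowel below 0.0035 m and z of each of green_template_small_hole, green_template_large_hole in the frame of nailer_bed below 0.048 m and value of joint presence_switch above 0.12 rad and value of joint hold_down above 0.8 rad), for 0.2 s.
2. the hold-down is swung closed over the seated template (horizontal distance between green_template_small_hole and small_dowel below 0.0035 m and horizontal distance between green_template_large_hole and large_dowel below 0.0035 m and z of each of green_template_small_hole, green_template_large_hole in the frame of nailer_bed below 0.048 m and value of joint presence_switch above 0.12 rad and value of joint hold_down below 0.2 rad), for 0.2 s.
At the end, for the whole second after the job is handed in: Green template at rest on the bed: each hole within 3.5 mm of its own dowel and less than 3 mm above the bed; switch past 0.12 rad; hold-down within 0.2 rad of closed; orange template, hammer, tin and jar within 30 mm of their starts (all of step 2 and linear speed of green_template below 0.02 m/s and distance of each of orange_template, hammer, nail_tin, polish_jar from where it was at the start of the episode below 0.03 m); the robot touches nothing.
It fails at once if the template is dropped onto the bed (over 0.35 m/s within 40 mm above it) (horizontal distance between green_template and nailer_bed below 0.06 m and z of green_template in the frame of nailer_bed below 0.085 m and linear speed of green_template above 0.35 m/s).
It fails at once if the template is slammed onto or forced against the bed (over 80 N) (contact force between green_template and nailer_bed above 80 N).
It fails at once if the orange template, hammer, tin or jar is disturbed (moved over 30 mm) (distance of any of orange_template, hammer, nail_tin, polish_jar from where it was at the start of the episode above 0.03 m).
It also fails if it takes over 58 s, if anything falls off the work surface, if the arm or the gripper's body presses on something with over 40 N, if the wrist force passes 120 N, or if a joint passes its speed limit or range.

## Working session

There is one attempt and no reset: what is moved stays moved. The work goes in short steps, Python scripts to look and compute and a shell command to move; the robot and the scene stay as the last step left them, time stands still between calls to the robot, and variables do not carry over. Pictures are saved under pics/ and viewed, at most 10 in all, crops included, and the job is handed in when it is done.

```bash
mkdir -p pics
python3 - <<'E'
from station import ctrl
import cv2,json
for n in("scene","top"):
    d=ctrl.get_image(n); cv2.imwrite(f"pics/{n}0.png",d["image"][:,:,::-1])
    print({k:v for k,v in d.items() if k!="image"})
print(ctrl.get_obs())
E
```

```text
{'fovy': 48.37979336690577, 'cx': 251.02497343442388, 'cy': 186.230791115494, 'k1': -0.10173122326724887, 'xyz': array([1.28511391, 0.71552791, 0.97401703]), 'attitude': array([0.445666  , 1.05413345, 2.1656883 ])}
{'fovy': 56.94598560767768, 'cx': 257.76256955466545, 'cy': 194.39959651286767, 'k1': -0.04785841552777278, 'xyz': array([ 0.32971301, -0.05457011,  1.12235453]), 'attitude': array([ 0.12273468, -0.130695  , -1.56747775])}
{'t': 0.1, 'q': array([ 9.95008336e-01,  5.33126201e-02,  1.61414940e+00, -1.74675475e-05,
        1.47599530e+00, -1.18996157e-01]), 'dq': array([-0.00126274,  0.00027872, -0.00466733, -0.00225345, -0.00127463,
       -0.00104201]), 'effort': array([ 7.04856120e-04, -3.94903636e+01, -3.71363854e+01, -1.05410529e-04,
        3.85225634e-03,  5.29403039e-06]), 'tool_pos': array([0.2753644 , 0.56044637, 0.23017681]), 'tool_rot': array([-7.11162063e-01, -3.05940512e+00,  2.76278753e-03]), 'contact_force': array([-0.14002587, -0.83675797,  0.17560339]), 'wrist_torque': array([0.03191241, 0.02975877, 0.02907609]), 'grip_force': 0.0, 'opening': 0.08565176229954834}
```

View pics/scene0.png

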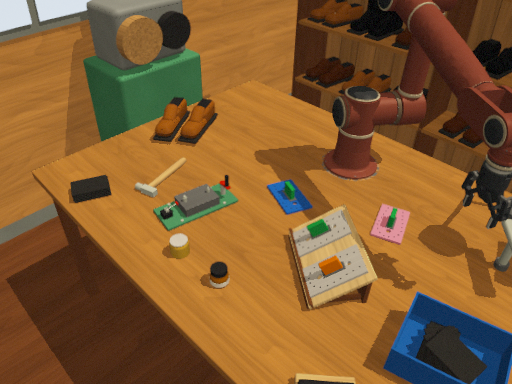

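View pics/top0.png

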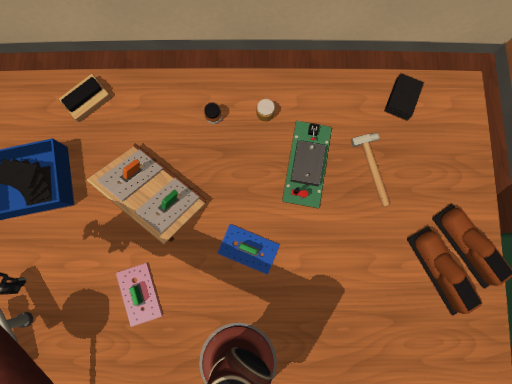

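The scene view shows the rack with the green (318,228) and orange (330,266) grips and the bed around (196,205). In the top view the green grip is at (168,201), the bed spans (307,163), and its hold-down is at the bottom near (301,193). I'll zoom in on those.

```bash
cat > h.py <<'E'
import numpy as np, cv2
from scipy.spatial.transform import Rotation as R
from station import ctrl
def K(d):
    f=d["image"].shape[0]/2/np.tan(np.radians(d["fovy"]/2)); return f
def ray(d,u,v):
    f=K(d); p=np.array([(u-d["cx"])/f,(v-d["cy"])/f]); s=p.copy()
    for _ in range(30): s=p/(1+d["k1"]*(s@s))
    w=R.from_rotvec(d["attitude"]).apply([s[0],-s[1],-1.]); return d["xyz"],w/np.linalg.norm(w)
def onz(d,u,v,z):
    o,w=ray(d,u,v); return o+w*(z-o[2])/w[2]
def proj(d,P):
    c=R.from_rotvec(d["attitude"]).inv().apply(np.asarray(P)-d["xyz"]); s=np.array([c[0],-c[1]])/-c[2]
    s=s*(1+d["k1"]*(s@s)); return s*K(d)+[d["cx"],d["cy"]]
def tri(rs):
    A=np.zeros((3,3));b=np.zeros(3)
    for o,w in rs: M=np.eye(3)-np.outer(w,w);A+=M;b+=M@o
    x=np.linalg.solve(A,b); return x,[np.linalg.norm((np.eye(3)-np.outer(w,w))@(x-o)) for o,w in rs]
def hsv(d): return cv2.cvtColor(d["image"],cv2.COLOR_RGB2HSV)
def blobs(d,lo,hi,amin=15):
    m=cv2.inRange(hsv(d),lo,hi); n,l,s,c=cv2.connectedComponentsWithStats(m)
    return [(np.round(c[i],1).tolist(),s[i].tolist()) for i in range(1,n) if s[i,4]>=amin],l
def zoom(im,x,y,w,h,k): return cv2.resize(im[y:y+h,x:x+w],None,fx=k,fy=k,interpolation=cv2.INTER_CUBIC)
E
python3 - <<'E'
from h import *
S=ctrl.get_image("scene");T=ctrl.get_image("top")
a=zoom(S["image"],145,165,100,75,4);b=zoom(T["image"],265,110,80,110,5)[:, :]
c=zoom(S["image"],285,200,100,75,4)
out=np.zeros((600,800,3),np.uint8); out[:300,:400]=a;out[300:,:400]=c;out[:550,400:]=b
cv2.imwrite("pics/z1.png",out[:,:,::-1])
for n,d in(("S",S),("T",T)):
    print(n,"green",blobs(d,(50,120,60),(75,255,255),20)[0]); print(n,"red",blobs(d,(0,190,90),(4,255,255),4)[0]); print("or",blobs(d,(5,200,170),(13,255,255),20)[0])
E
```

```text
S green [([86.0, 63.4], [84, 60, 5, 9, 22]), ([108.7, 99.3], [88, 61, 46, 79, 1127]), ([192.9, 66.7], [185, 61, 16, 14, 60]), ([169.0, 84.8], [148, 63, 53, 43, 484]), ([182.1, 69.7], [178, 63, 9, 15, 35]), ([135.5, 70.0], [125, 65, 21, 11, 65]), ([197.2, 81.0], [195, 76, 6, 10, 22]), ([140.2, 87.9], [138, 80, 7, 16, 29]), ([186.3, 84.0], [182, 80, 10, 8, 26]), ([289.2, 189.9], [285, 182, 10, 17, 114]), ([392.0, 217.4], [388, 208, 9, 19, 83]), ([317.2, 227.5], [307, 219, 21, 18, 221])]
S red [([223.9, 184.0], [220, 181, 10, 8, 29]), ([176.5, 202.5], [175, 201, 4, 4, 8])]
or []
T green [([167.9, 199.0], [161, 190, 16, 20, 110]), ([247.9, 248.6], [240, 244, 17, 10, 87]), ([133.9, 295.4], [130, 287, 9, 18, 86])]
T red [([312.7, 138.4], [311, 138, 4, 2, 7]), ([300.5, 193.0], [291, 190, 17, 7, 66])]
or [([129.3, 167.4], [123, 160, 16, 19, 80])]
```

View pics/z1.png

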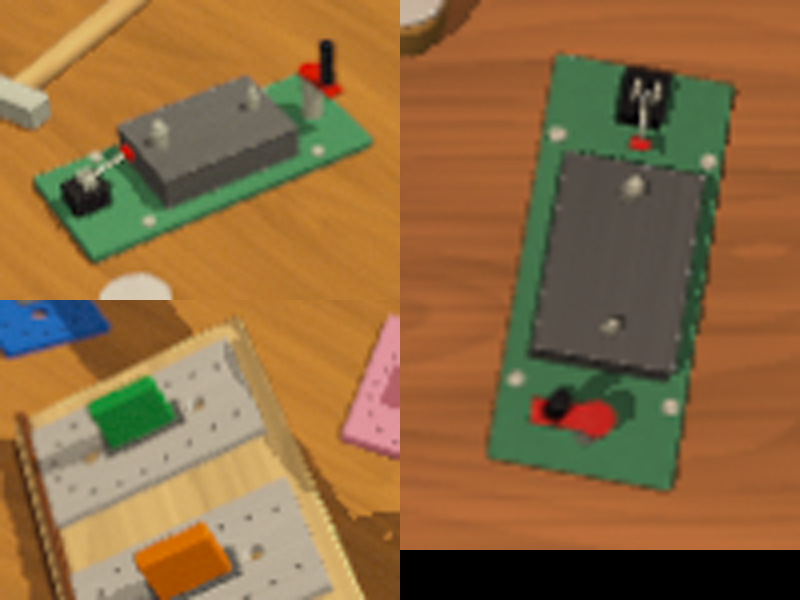

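The zoom shows the small dowel at the hold-down end and the large dowel at the switch end. In the top view the dowels are near (311.5,147) and (307,174), the roller is near (313,138), and the red arm points left, so it is open. Next come first estimates.

Run:
```python
from h import *
S=ctrl.get_image("scene");T=ctrl.get_image("top");W=ctrl.get_image("wrist")
print("wrist",{k:v for k,v in W.items() if k!="image"})
cv2.imwrite("pics/w0.png",W["image"][:,:,::-1])
np.set_printoptions(precision=4,suppress=True)
# grip centroid
print("grip",tri([ray(S,317.2,227.5),ray(T,167.9,199.0)]))
print("orange",onz(T,129.3,167.4,.1))
# bed: base corners (top view, z=12mm)
for u,v in((296,121),(331.6,128),(319,208),(283,201)): print("corner",onz(T,u,v,.012))
dT=[onz(T,265+(x-400)/5,110+y/5,.060) for x,y in((612,325),(633,185))]
dS=[onz(S,145+x/4,165+y/4,.062) for x,y in((252,97),(158,132))]
print("dowels T",dT,"S",dS)
for t in(dT,dS): e=t[1]-t[0]; print(np.linalg.norm(e),np.degrees(np.arctan2(e[1],e[0])),(t[0]+t[1])/2)
kT=(265+(560-400)/5,110+390/5);kS=(145+326/4,165+45/4)
print("knob",onz(T,*kT,.105),onz(S,*kS,.105),"pivot",onz(T,265+(603-400)/5,110+418/5,.062))
# rack holes of green template in S crop: (92,457),(197,403)
for x,y in((92,457),(197,403)): print("hole",ray(S,285+x/4,200+(y-300)/4)[1])
```

```text
wrist {'fovy': 62.281376100613684, 'cx': 254.9466804302498, 'cy': 190.11349217453576, 'k1': -0.05135719880234924, 'xyz': array([0.2075477 , 0.59428924, 0.37296672]), 'attitude': array([-0.26730555, -0.16515838,  1.10500091])}
grip (array([0.4841, 0.2017, 0.0983]), [np.float64(0.0022207005524722007), np.float64(0.002220700552472242)])
orange [0.5776 0.3226 0.1   ]
corner [ 0.7558 -0.1867  0.012 ]
corner [ 0.7321 -0.3037  0.012 ]
corner [ 0.4668 -0.2541  0.012 ]
corner [ 0.4893 -0.1403  0.012 ]
dowels T [array([ 0.563 , -0.2126,  0.06  ]), array([ 0.6523, -0.228 ,  0.06  ])] S [array([ 0.5725, -0.2035,  0.062 ]), array([ 0.66 , -0.222,  0.062])]
0.09058270851534021 -9.74001476807828 [ 0.6077 -0.2203  0.06  ]
0.08948724077309093 -11.88158552838672 [ 0.6162 -0.2127  0.062 ]
knob [ 0.5143 -0.1745  0.105 ] [ 0.5143 -0.1713  0.105 ] pivot [ 0.5048 -0.2055  0.062 ]
hole [-0.5917 -0.4016 -0.699 ]
hole [-0.644  -0.3702 -0.6695]
```

```bash
cat >> h.py <<'E'
np.set_printoptions(precision=4,suppress=True)
def frame(yaw,tilt=0):
    """template-like frame: yaw, then falling by tilt along x"""
    return R.from_euler("ZY",[yaw,tilt],degrees=True)
FLIP=R.from_euler("y",180,degrees=True)   # tool x=-tmpl x, y=y, z=-z
def go(P,Rt,cmd=None):
    o=ctrl.get_obs(); p0,r0=(o["tool_pos"],R.from_rotvec(o["tool_rot"])) if cmd is None else cmd
    off=r0.inv().apply(np.asarray(P)-p0)*1e3; rot=(r0.inv()*Rt).as_rotvec()
    print("offset mm",off.round(1),"rot",rot.round(4),"deg",np.degrees(np.linalg.norm(rot)).round(1))
E
python3 - <<'E'
from h import *
F=frame(-37.3,30); n=F.apply([0,0,1]); print(n)
G=np.array([.4841,.2017,.0983])-.008*n; print(G)
go(G+.08*n,F*FLIP)
E
```

```text
[ 0.3977 -0.303   0.866 ]
[0.4809 0.2041 0.0914]
offset mm [-380.8 -237.2   70.5] rot [-0.0513  0.5219  0.1896] deg 32.0
```

```bash
python3 -m handwheel '[{"gripper":-1,"offset":[-381,-237,70],"rotation":[-0.051,0.522,0.19]},{"gripper":-1,"offset":[-381,-237,70],"rotation":[-0.051,0.522,0.19]},{"gripper":-1,"offset":[-381,-237,70],"rotation":[-0.051,0.522,0.19]},{"gripper":-1,"offset":[-381,-237,70],"rotation":[-0.051,0.522,0.19]},{"gripper":-1,"offset":[-381,-237,70],"rotation":[-0.051,0.522,0.19]},{"gripper":-1,"offset":[-381,-237,70],"rotation":[-0.051,0.522,0.19]},{"gripper":-1,"offset":[-381,-237,70],"rotation":[-0.051,0.522,0.19]},{"gripper":-1,"offset":[-381,-237,70],"rotation":[-0.051,0.522,0.19]}]' 60
python3 - <<'E'
from h import *
F=frame(-37.3,30); n=F.apply([0,0,1]); G=np.array([.4841,.2017,.0983])-.008*n
go(G+.08*n,F*FLIP); print(ctrl.get_obs()["q"])
W=ctrl.get_image("wrist"); cv2.imwrite("pics/w1.png",W["image"][:,:,::-1])
E
```

```text
t: 1.35
tool_pos: [0.5145, 0.1774, 0.1606]
tool_rot: [-0.849, -2.496, -0.226]
contact_force: [-0.5, 1.0, 0.3]
opening: 0.0856
grip_force: 0.0
offset mm [2.6 0.9 1.4] rot [ 0.0015 -0.0002 -0.0041] deg 0.2
[ 0.029   0.1563  1.6875  0.3244  1.7114 -0.9085]
```

View pics/w1.png

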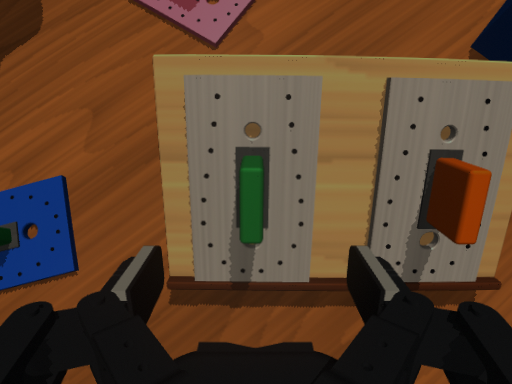

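The wrist view shows the green grip at (251,200), the small hole at (253,130), and plate corners near (185,75), (322,75), (313,282) and (191,282). I'll run PnP on these features.

Run:
```python
from h import *
W=ctrl.get_image("wrist"); H=hsv(W)
def und(pts): # slopes right,down
    out=[]
    for u,v in pts:
        w=R.from_rotvec(W["attitude"]).inv().apply(ray(W,u,v)[1]); out.append([w[0]/-w[2],-w[1]/-w[2]])
    return np.array(out)
g=H.copy(); m=cv2.inRange(H,(0,0,95),(179,50,255)); m[:60]=0;m[300:]=0;m[:,:165]=0;m[:,345:]=0
m=cv2.morphologyEx(m,cv2.MORPH_CLOSE,np.ones((5,5)))
m=cv2.morphologyEx(m,cv2.MORPH_OPEN,np.ones((5,5)))
# edges by row/col scan, line fit
L=[];Rr=[];Tp=[]
for y in range(95,255,3):
    x=np.where(m[y])[0]; L.append((x[0],y));Rr.append((x[-1]+1,y))
for x in range(195,312,3):
    y=np.where(m[:,x])[0]; Tp.append((x,y[0]))
def fl(p): vx,vy,x,y=cv2.fitLine(np.float32(p),cv2.DIST_HUBER,0,.01,.01).ravel(); return np.cross([x,y,1],[x+vx,y+vy,1])
def ix(a,b): c=np.cross(a,b); return c[:2]/c[2]
l,r,t=fl(L),fl(Rr),fl(Tp); c1,c2=ix(l,t),ix(r,t)
hm=cv2.inRange(H[115:147,238:270],(5,60,60),(25,255,255)); M=cv2.moments(hm,True); hole=np.array([238+M["m10"]/M["m00"],115+M["m01"]/M["m00"]])
bl,lab=blobs(W,(50,120,50),(75,255,255),200); print(bl)
print(c1,c2,hole,M["m00"])
# green top face: bright part rectangle
i=[b for b in bl if abs(b[0][0]-251)<15][0]
x,y,w,h,_=i[1]; ch=H[y:y+h,x:x+w,2]; print("V rows",[int(np.median(ch[k])) for k in range(0,h,6)])
# lower plate edge rows
col=H[255:300,230,:]; print("lowcol",[(255+k,*map(int,col[k])) for k in range(15,38,2)])
# direct: rays onto plate-top plane of slope 30deg; scale plane so the plate width =100mm
o=W["xyz"]
for tilt in(29,30,31):
  n=frame(-37.3,tilt).apply([0,0,1])
  d=[ray(W,*p)[1] for p in(c1,c2,hole)]; P=[w/(-(w@n)) for w in d]
  s=.1/np.linalg.norm(P[0]-P[1]); P=[o+s*p for p in P]; yv=P[1]-P[0]; yaw=np.degrees(np.arctan2(-yv[0],yv[1]))
  F=frame(yaw,tilt); print(tilt,"yaw",yaw,"hole from top edge mm",F.inv().apply(P[2]-(P[0]+P[1])/2)*1e3,"G",P[2]+F.apply([.045,0,.027]),"holeTop",P[2], yv)
cv2.imwrite("pics/m1.png",m)
```

```text
[([251.1, 198.9], [240, 155, 24, 88, 1975])]
[183.1327  74.8058] [322.3603  76.4694] [252.25   129.3029] 208.0
V rows [62, 73, 89, 79, 79, 79, 79, 79, 79, 79, 78, 78, 78, 77, 77]
lowcol [(270, 16, 52, 83), (272, 17, 50, 82), (274, 16, 50, 97), (276, 16, 50, 113), (278, 18, 50, 87), (280, 18, 53, 82), (282, 9, 182, 66), (284, 10, 183, 57), (286, 10, 179, 50), (288, 10, 183, 53), (290, 12, 185, 58), (292, 11, 183, 60)]
29 yaw -38.113196032628856 hole from top edge mm [38.3362 -0.1699  0.0028] G [0.482  0.1989 0.1021] holeTop [0.4407 0.2313 0.1003] [ 0.0617  0.0787 -0.0008]
30 yaw -38.104382022766956 hole from top edge mm [38.4039 -0.1869  0.003 ] G [0.4818 0.1991 0.1005] holeTop [0.4405 0.2315 0.0997] [ 0.0617  0.0787 -0.0008]
31 yaw -38.095583328182435 hole from top edge mm [38.4835 -0.2038  0.0031] G [0.4816 0.1992 0.099 ] holeTop [0.4403 0.2316 0.099 ] [ 0.0617  0.0787 -0.0008]
```

Run:
```python
from h import *
W=ctrl.get_image("wrist"); H=hsv(W); o=W["xyz"]
print("rowV",[(x,*map(int,H[230,x,1:])) for x in list(range(180,192))+list(range(312,322))])
print("row100",[(x,*map(int,H[100,x,1:])) for x in list(range(178,190))+list(range(316,328))])
print("colgrip",[(y,*map(int,H[y,251])) for y in list(range(150,168))+list(range(238,248))])
F=frame(-38.1,30); T=F.inv()
for z in(.092,.096,.100):   # assumed z of G; coordinates in F relative to nominal G there
    G0=np.array([.4825,.199,z]); c=T.apply(o-G0)
    def at(u,v,h): w=T.apply(ray(W,u,v)[1]); return (c+w*(h-c[2])/w[2])*1e3
    print(z,"edges TL",at(184,75,-.027)[:2],"TR",at(322,76,-.027)[:2],"hole",at(252.2,129.3,-.027)[:2],"griptop",at(251,158,.018)[:2],at(251,243,.018)[:2],at(240,200,.018)[:2],at(263,200,.018)[:2])
```

```text
rowV [(180, 149, 144), (181, 149, 144), (182, 147, 144), (183, 147, 144), (184, 147, 144), (185, 147, 144), (186, 147, 144), (187, 146, 143), (188, 145, 144), (189, 146, 138), (190, 113, 120), (191, 53, 111), (312, 126, 140), (313, 142, 144), (314, 142, 144), (315, 142, 144), (316, 142, 145), (317, 142, 144), (318, 143, 144), (319, 143, 144), (320, 143, 144), (321, 143, 144)]
row100 [(178, 147, 144), (179, 146, 145), (180, 146, 145), (181, 145, 144), (182, 145, 144), (183, 121, 137), (184, 48, 116), (185, 50, 118), (186, 48, 122), (187, 50, 122), (188, 49, 119), (189, 49, 119), (316, 49, 119), (317, 48, 121), (318, 48, 122), (319, 50, 123), (320, 122, 138), (321, 146, 145), (322, 147, 144), (323, 145, 144), (324, 147, 144), (325, 145, 144), (326, 145, 144), (327, 146, 143)]
colgrip [(150, 20, 33, 47), (151, 25, 33, 46), (152, 20, 33, 46), (153, 20, 33, 47), (154, 24, 28, 46), (155, 20, 33, 47), (156, 20, 33, 46), (157, 54, 74, 52), (158, 62, 156, 67), (159, 64, 176, 71), (160, 64, 177, 72), (161, 64, 175, 73), (162, 64, 175, 73), (163, 63, 171, 73), (164, 63, 172, 74), (165, 63, 175, 73), (166, 64, 176, 74), (167, 64, 175, 73), (238, 64, 182, 77), (239, 64, 182, 77), (240, 64, 180, 78), (241, 64, 182, 77), (242, 64, 182, 77), (243, 64, 180, 78), (244, 63, 174, 69), (245, 59, 140, 53), (246, 43, 85, 48), (247, 20, 44, 52)]
0.092 edges TL [-90.4946 -50.4055] TR [-90.6505  51.4348] hole [-51.0198   0.2416] griptop [-37.5745   0.1911] [22.9006  0.5104] [-8.8858 -7.0404] [-9.0555  8.3964]
0.096 edges TL [-88.3181 -49.6484] TR [-88.4718  50.7629] hole [-49.3971   0.2881] griptop [-36.2667   0.2488] [23.1708  0.5626] [-8.0702 -6.8587] [-8.237   8.3133]
0.1 edges TL [-86.1416 -48.8914] TR [-86.2932  50.0911] hole [-47.7745   0.3345] griptop [-34.9589   0.3064] [23.441   0.6148] [-7.2546 -6.677 ] [-7.4185  8.2302]
```

Run:
```python
from h import *
F=frame(-38.1,30); n=F.apply([0,0,1]); G=np.array([.4812,.2003,.0985])
go(G-.019*n,F*FLIP)
```

```text
offset mm [ 1.  -3.3 92.1] rot [-0.0063 -0.0008  0.0112] deg 0.7
```

```bash
python3 -m handwheel '[{"gripper":-1,"offset":[1,-3.3,30],"rotation":[-0.006,0,0.011]},{"gripper":-1,"offset":[1,-3.3,50],"rotation":[-0.006,0,0.011]},{"gripper":-1,"offset":[1,-3.3,65],"rotation":[-0.006,0,0.011]},{"gripper":-1,"offset":[1,-3.3,75],"rotation":[-0.006,0,0.011]},{"gripper":-1,"offset":[1,-3.3,84],"rotation":[-0.006,0,0.011]},{"gripper":-1,"offset":[1,-3.3,92],"rotation":[-0.006,0,0.011]},{"gripper":-1,"offset":[1,-3.3,92],"rotation":[-0.006,0,0.011]},{"gripper":-1,"offset":[1,-3.3,92],"rotation":[-0.006,0,0.011]}]'
python3 - <<'E'
from h import *
F=frame(-38.1,30); n=F.apply([0,0,1]); G=np.array([.4812,.2003,.0985])
go(G-.019*n,F*FLIP)
W=ctrl.get_image("wrist"); cv2.imwrite("pics/w2.png",W["image"][:,:,::-1])
E
```

```text
t: 2.5
tool_pos: [0.4742, 0.2059, 0.0825]
tool_rot: [-0.86, -2.494, -0.231]
contact_force: [0.4, 0.4, -0.2]
opening: 0.0855
grip_force: 0.0
offset mm [ 0.3 -0.1  0.7] rot [-0.0002  0.0005  0.0009] deg 0.1
```

View pics/w2.png

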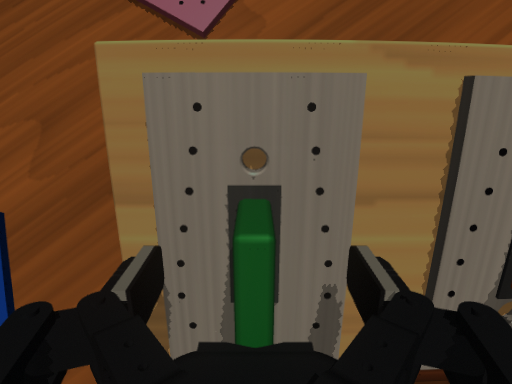

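The grip bar at (253,270) sits midway between the pads, and the hole at (255,159) is in line with it. I'll close the gripper and lift along the normal.

```bash
python3 -m handwheel '[{"gripper":1,"offset":[0,0,0],"rotation":[0,0,0]},{"gripper":1,"offset":[0,0,0],"rotation":[0,0,0]},{"gripper":1,"offset":[0,0,0],"rotation":[0,0,0]},{"gripper":1,"offset":[0,0,0],"rotation":[0,0,0]},{"gripper":1,"offset":[0,0,0],"rotation":[0,0,0]},{"gripper":1,"offset":[0,0,0],"rotation":[0,0,0]},{"gripper":1,"offset":[0,0,0],"rotation":[0,0,0]},{"gripper":1,"offset":[0,0,0],"rotation":[0,0,0]}]' 80
```

```text
t: 3.55
tool_pos: [0.474, 0.2057, 0.0821]
tool_rot: [-0.86, -2.494, -0.23]
contact_force: [1.7, -4.0, 0.1]
opening: 0.0155
grip_force: 79.3
```

```bash
python3 -m handwheel '[{"gripper":1,"offset":[0,0,-8],"rotation":[0,0,0]},{"gripper":1,"offset":[0,0,-20],"rotation":[0,0,0]},{"gripper":1,"offset":[0,0,-40],"rotation":[0,0,0]},{"gripper":1,"offset":[0,0,-60],"rotation":[0,0,0]},{"gripper":1,"offset":[0,0,-80],"rotation":[0,0,0]},{"gripper":1,"offset":[0,0,-100],"rotation":[0,0,0]},{"gripper":1,"offset":[0,0,-110],"rotation":[0,0,0]},{"gripper":1,"offset":[0,0,-110],"rotation":[0,0,0]}]' 80
python3 - <<'E'
from h import *
# level above the bed, seen from higher up
F=frame(-10.5,0); go(np.array([.605,-.215,.25]),F*FLIP); print(ctrl.get_obs()["q"])
W=ctrl.get_image("wrist"); cv2.imwrite("pics/w3.png",W["image"][:,:,::-1])
E
```

```text
t: 4.55
tool_pos: [0.5178, 0.1719, 0.1782]
tool_rot: [-0.86, -2.494, -0.231]
contact_force: [0.5, -0.3, -5.1]
opening: 0.0155
grip_force: 78.6
offset mm [-230.2 -250.8 -215.6] rot [ 0.1263 -0.5121 -0.4697] deg 40.5
[ 0.0184  0.1414  1.6725  0.3255  1.7384 -0.9011]
```

Run:
```python
from h import *
F=frame(-10.5,0); go(np.array([.6945,-.089,.25]),F*FLIP)
```

```text
offset mm [-223.9  -96.3 -213.3] rot [ 0.1255 -0.5137 -0.4696] deg 40.5
```

```bash
python3 -m handwheel '[{"gripper":1,"offset":[-20,-10,-40],"rotation":[0.02,-0.08,-0.07]},{"gripper":1,"offset":[-60,-25,-80],"rotation":[0.04,-0.17,-0.15]},{"gripper":1,"offset":[-100,-40,-120],"rotation":[0.06,-0.25,-0.23]},{"gripper":1,"offset":[-140,-60,-150],"rotation":[0.08,-0.34,-0.31]},{"gripper":1,"offset":[-180,-78,-180],"rotation":[0.1,-0.42,-0.39]},{"gripper":1,"offset":[-224,-96,-213],"rotation":[0.1255,-0.514,-0.47]},{"gripper":1,"offset":[-224,-96,-213],"rotation":[0.1255,-0.514,-0.47]},{"gripper":1,"offset":[-224,-96,-213],"rotation":[0.1255,-0.514,-0.47]}]' 80
python3 - <<'E'
from h import *
F=frame(-10.5,0); go(np.array([.6945,-.089,.25]),F*FLIP); print(ctrl.get_obs()["q"])
W=ctrl.get_image("wrist"); cv2.imwrite("pics/w4.png",W["image"][:,:,::-1])
E
```

```text
t: 5.6
tool_pos: [0.6936, -0.0879, 0.2479]
tool_rot: [-0.287, -3.125, -0.003]
contact_force: [-0.2, 0.6, -4.9]
opening: 0.0149
grip_force: 79.0
offset mm [-1.1 -0.9 -2.1] rot [ 0.0016 -0.0039  0.0002] deg 0.2
[-0.233   0.2176  1.4046  0.0014  1.5233 -1.6208]
```

View pics/w4.png

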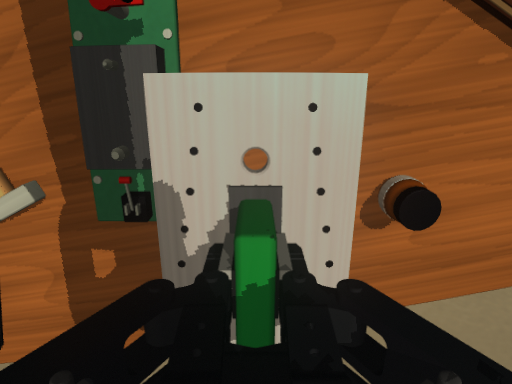

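The wrist view shows the template held straight with its hole at (256,159). The dowels are visible at (109,64) and (119,154), and the knob is out of frame at the top. I'll measure the dowels and the in-hand hole with the same camera.

Run:
```python
from h import *
W=ctrl.get_image("wrist"); T=ctrl.get_image("top"); H=hsv(W)
a=zoom(W["image"],60,0,110,225,2.6); a=cv2.resize(W["image"][30:190,70:170],None,fx=3.7,fy=3.7,interpolation=cv2.INTER_CUBIC)
b=zoom(T["image"],270,110,70,100,5)
out=np.zeros((600,800,3),np.uint8); out[:a.shape[0],:a.shape[1]]=a; out[:500,400:750]=b
cv2.imwrite("pics/z2.png",out[:,:,::-1])
o=ctrl.get_obs(); Rt=R.from_rotvec(o["tool_rot"]); p=o["tool_pos"]
hm=cv2.inRange(H[142:178,238:276],(5,100,60),(25,255,255)); M=cv2.moments(hm,True); hole=np.array([238+M["m10"]/M["m00"],142+M["m01"]/M["m00"]])
print("hole px",hole,M["m00"])
# plate top plane in tool frame: normal -z, underside 16mm ahead of TCP nominal -> top at z=+8mm
c=Rt.inv().apply(W["xyz"]-p); 
for h in(.006,.008,.012):
    w=Rt.inv().apply(ray(W,*hole)[1]); q=c+w*(h-c[2])/w[2]
    e=[]
    for y in(90,130):
        row=cv2.inRange(H[y:y+1,120:400],(0,0,100),(179,60,255))[0]; x=np.where(row)[0]; 
        for uu in(120+x[0],120+x[-1]+1): w=Rt.inv().apply(ray(W,uu-.5,y)[1]); e.append((c+w*(h-c[2])/w[2])*1e3)
    w=Rt.inv().apply(ray(W,255,72.5)[1]); te=(c+w*(h-c[2])/w[2])*1e3
    print(h,"hole in tool mm",q*1e3,"edges",[x[:2].round(1).tolist() for x in e],"topedge",te[:2])
```

```text
hole px [255.0221 158.826 ] 408.0
0.006 hole in tool mm [46.1915  0.061   6.    ] edges [[77.7, -49.8], [77.6, 50.0], [59.9, -50.1], [59.8, 49.8]] topedge [84.7614  0.0939]
0.008 hole in tool mm [45.7889  0.0614  8.    ] edges [[77.7, -50.5], [77.6, 50.7], [59.7, -50.8], [59.6, 50.5]] topedge [84.8814  0.0947]
0.012 hole in tool mm [44.9835  0.0621 12.    ] edges [[77.8, -51.9], [77.6, 52.0], [59.2, -52.2], [59.1, 51.8]] topedge [85.1215  0.0963]
```

View pics/z2.png

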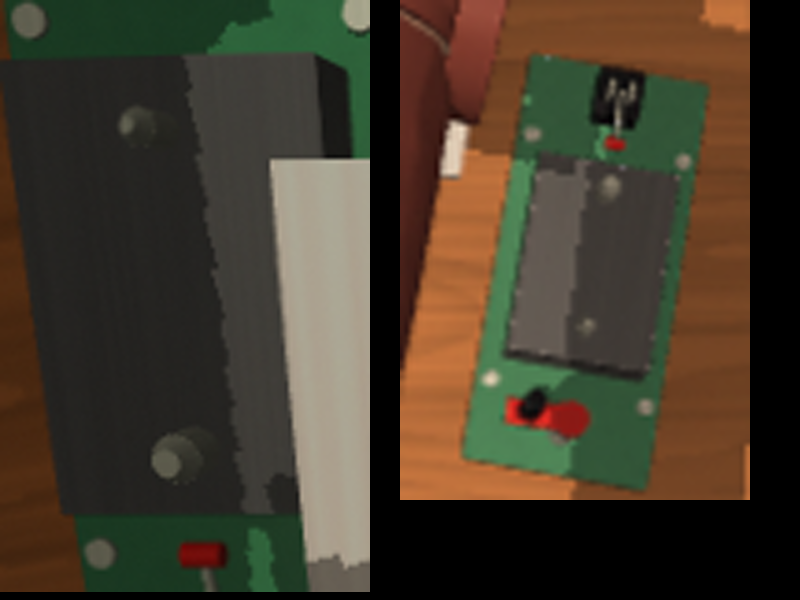

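The crop shows the thin dowel's tip at zoom (131,126) and the thick one's at (167,462), i.e. wrist pixels of about (105.0,63.7) and (114.8,154.5). The red arm still points to bed +y.

Run:
```python
from h import *
W=ctrl.get_image("wrist"); T=ctrl.get_image("top");S=ctrl.get_image("scene"); o=ctrl.get_obs()
def px(x,y,s,u0,v0): return (x+.5)/s-.5+u0,(y+.5)/s-.5+v0
def rep(n,a,b):
    e=b-a; print(n,"thin",a,"thick",b,"d",np.linalg.norm(e)*1e3,"yaw",np.degrees(np.arctan2(e[1],e[0])),"mid",(a+b)/2)
rep("wrist",onz(W,*px(131,126,3.7,70,30),.067),onz(W,*px(167,462,3.7,70,30),.067))
t=[px(x-400,y,5,270,110) for x,y in((588,326),(611,185))]
rep("top",*[onz(T,*p,.062) for p in t])
# roller z .045+.008-.004=.049
print("roller W",onz(W,*px(202,555,3.7,70,30),.049),"T",onz(T,*px(215,144,5,270,110),.049))
# block top corners in wrist zoom
for x,y in((0,62),(316,54),(66,514)): print("block corner",onz(W,*px(x,y,3.7,70,30),.045))
# top view block corners
for x,y in((535,155),(676,172),(645,380),(505,352)): print("T corner",onz(T,*px(x-400,y,5,270,110),.045))
```

```text
wrist thin [ 0.5649 -0.2109  0.067 ] thick [ 0.6524 -0.2279  0.067 ] d 89.15048182787336 yaw -11.012360524777806 mid [ 0.6086 -0.2194  0.067 ]
top thin [ 0.5632 -0.2117  0.062 ] thick [ 0.653  -0.2283  0.062 ] d 91.28902915832802 yaw -10.448359696748176 mid [ 0.6081 -0.22    0.062 ]
roller W [ 0.6837 -0.2346  0.049 ] T [ 0.6839 -0.2337  0.049 ]
block corner [ 0.5374 -0.2517  0.045 ]
block corner [ 0.5533 -0.1641  0.045 ]
block corner [ 0.6642 -0.2743  0.045 ]
T corner [ 0.6778 -0.1833  0.045 ]
T corner [ 0.6669 -0.2726  0.045 ]
T corner [ 0.5327 -0.2489  0.045 ]
T corner [ 0.5504 -0.1622  0.045 ]
```

Run:
```python
from h import *
F=frame(-10.5,0); go(np.array([.6089,-.2197,.120]),F*FLIP)
```

```text
offset mm [  60.2 -145.3  129.5] rot [ 0.0003 -0.0003  0.0015] deg 0.1
```

```bash
python3 -m handwheel '[{"gripper":1,"offset":[15,-36,10],"rotation":[0,0,0]},{"gripper":1,"offset":[30,-75,25],"rotation":[0,0,0]},{"gripper":1,"offset":[47,-115,45],"rotation":[0,0,0]},{"gripper":1,"offset":[60,-145,65],"rotation":[0,0,0]},{"gripper":1,"offset":[60,-145,90],"rotation":[0,0,0]},{"gripper":1,"offset":[60,-145,112],"rotation":[0,0,0]},{"gripper":1,"offset":[60,-145,126],"rotation":[0,0,0]},{"gripper":1,"offset":[60,-145,129],"rotation":[0,0,0]}]' 80
python3 - <<'E'
from h import *
F=frame(-10.5,0); W=ctrl.get_image("wrist");S=ctrl.get_image("scene"); go(np.array([.6089,-.2197,.100]),F*FLIP);o=ctrl.get_obs();print(o["tool_pos"],o["contact_force"])
a=zoom(S["image"],140,150,110,100,4)
out=np.zeros((400,800,3),np.uint8); out[:400,:440]=a; out[:270,440:800]=cv2.resize(W["image"],(360,270))
cv2.imwrite("pics/z3.png",out[:,:,::-1])
E
```

```text
t: 6.9
tool_pos: [0.609, -0.2195, 0.1194]
tool_rot: [-0.285, -3.127, -0.001]
contact_force: [-0.4, -0.6, -4.5]
opening: 0.0152
grip_force: 79.4
offset mm [ 0.9  0.1 21. ] rot [0.0001 0.0007 0.0011] deg 0.1
[ 0.6098 -0.22    0.121 ] [-0.2971  0.2122 -4.6241]
```

View pics/z3.png

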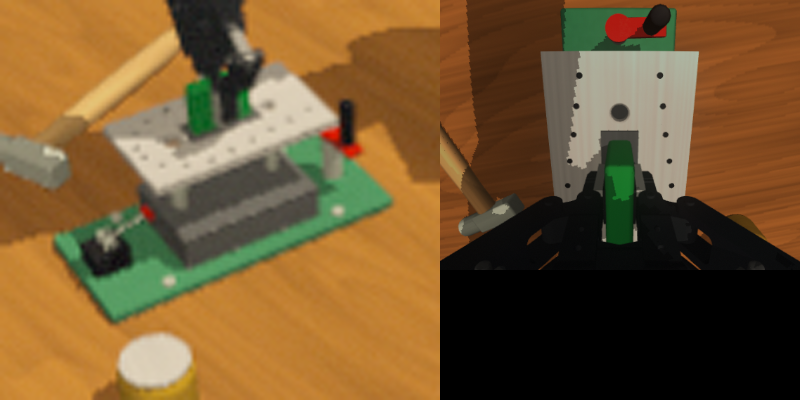

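The template is level above the dowels and clear of the knob. I'll lower it in stages and watch the force.

```bash
python3 -m handwheel '[{"gripper":1,"offset":[0,0,8],"rotation":[0,0,0]},{"gripper":1,"offset":[0,0,18],"rotation":[0,0,0]},{"gripper":1,"offset":[0,0,26],"rotation":[0,0,0]},{"gripper":1,"offset":[0,0,32],"rotation":[0,0,0]},{"gripper":1,"offset":[0,0,36],"rotation":[0,0,0]},{"gripper":1,"offset":[0,0,40],"rotation":[0,0,0]},{"gripper":1,"offset":[0,0,42],"rotation":[0,0,0]},{"gripper":1,"offset":[0,0,42],"rotation":[0,0,0]}]' 80
python3 - <<'E'
from h import *
W=ctrl.get_image("wrist"); cv2.imwrite("pics/w5.png",zoom(W["image"],160,60,200,150,4)[:,:,::-1])
E
```

```text
t: 8.0
tool_pos: [0.6094, -0.2203, 0.0788]
tool_rot: [0.287, 3.128, 0.0]
contact_force: [0.1, -1.5, -4.3]
opening: 0.0153
grip_force: 79.6
```

View pics/w5.png

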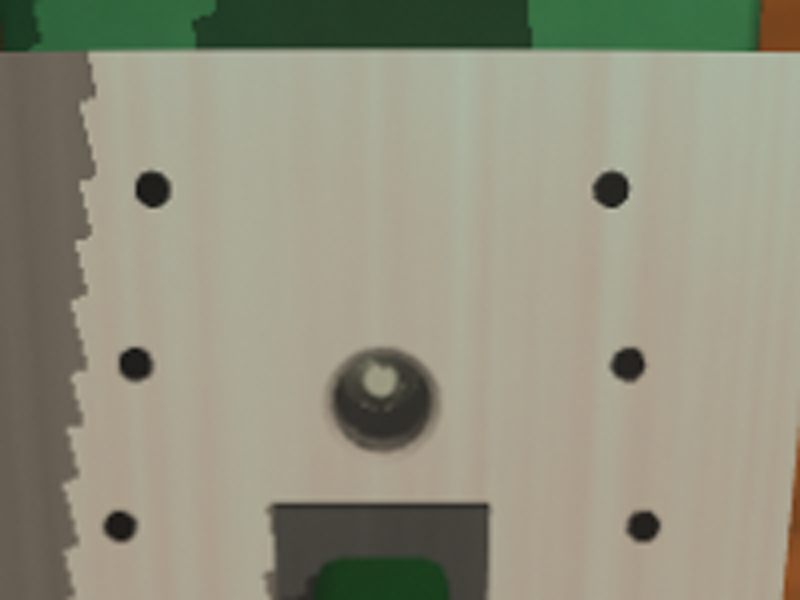

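Through the small hole at (383,400) the thin dowel's tip shows at (380,380). After parallax that puts it about 1.3 mm toward tool +x and 0.3 mm toward -y, so I'll nudge and lower.

```bash
python3 -m handwheel '[{"gripper":1,"offset":[1.3,-0.3,0],"rotation":[0,0,0]},{"gripper":1,"offset":[1.3,-0.3,2],"rotation":[0,0,0]},{"gripper":1,"offset":[1.3,-0.3,4],"rotation":[0,0,0]},{"gripper":1,"offset":[1.3,-0.3,6],"rotation":[0,0,0]},{"gripper":1,"offset":[1.3,-0.3,8],"rotation":[0,0,0]},{"gripper":1,"offset":[1.3,-0.3,10],"rotation":[0,0,0]},{"gripper":1,"offset":[1.3,-0.3,12],"rotation":[0,0,0]},{"gripper":1,"offset":[1.3,-0.3,12],"rotation":[0,0,0]}]' 80
```

```text
t: 9.05
tool_pos: [0.6079, -0.2203, 0.0665]
tool_rot: [0.287, 3.128, 0.0]
contact_force: [-0.2, 0.4, -5.0]
opening: 0.0148
grip_force: 79.6
```

```bash
python3 -m handwheel '[{"gripper":1,"offset":[0,0,1],"rotation":[0,0,0]},{"gripper":1,"offset":[0,0,2],"rotation":[0,0,0]},{"gripper":1,"offset":[0,0,3],"rotation":[0,0,0]},{"gripper":1,"offset":[0,0,4],"rotation":[0,0,0]},{"gripper":1,"offset":[0,0,5],"rotation":[0,0,0]},{"gripper":1,"offset":[0,0,5],"rotation":[0,0,0]},{"gripper":1,"offset":[0,0,5],"rotation":[0,0,0]},{"gripper":1,"offset":[0,0,5],"rotation":[0,0,0]}]' 80
```

```text
t: 10.05
tool_pos: [0.6081, -0.2204, 0.0619]
tool_rot: [0.287, 3.128, 0.0]
contact_force: [-0.1, 0.4, -4.3]
opening: 0.0151
grip_force: 79.6
```

```bash
python3 -m handwheel '[{"gripper":1,"offset":[0,0,0.5],"rotation":[0,0,0]},{"gripper":1,"offset":[0,0,1],"rotation":[0,0,0]},{"gripper":1,"offset":[0,0,1.5],"rotation":[0,0,0]},{"gripper":1,"offset":[0,0,2],"rotation":[0,0,0]},{"gripper":1,"offset":[0,0,2],"rotation":[0,0,0]},{"gripper":1,"offset":[0,0,2],"rotation":[0,0,0]},{"gripper":1,"offset":[0,0,2],"rotation":[0,0,0]},{"gripper":1,"offset":[0,0,2],"rotation":[0,0,0]}]' 80
```

```text
t: 11.05
tool_pos: [0.6081, -0.2204, 0.0598]
tool_rot: [0.287, 3.128, 0.0]
contact_force: [-0.4, -0.1, -5.6]
opening: 0.0149
grip_force: 79.6
```

```bash
python3 -m handwheel '[{"gripper":1,"offset":[0,0,0.5],"rotation":[0,0,0]},{"gripper":1,"offset":[0,0,1],"rotation":[0,0,0]},{"gripper":1,"offset":[0,0,1.5],"rotation":[0,0,0]},{"gripper":1,"offset":[0,0,1.5],"rotation":[0,0,0]},{"gripper":1,"offset":[0,0,1.5],"rotation":[0,0,0]},{"gripper":1,"offset":[0,0,1.5],"rotation":[0,0,0]},{"gripper":1,"offset":[0,0,1.5],"rotation":[0,0,0]},{"gripper":1,"offset":[0,0,1.5],"rotation":[0,0,0]}]' 80
```

```text
t: 12.05
tool_pos: [0.6081, -0.2204, 0.0586]
tool_rot: [0.287, 3.128, 0.0]
contact_force: [-2.5, 1.7, 1.0]
opening: 0.015
grip_force: 80.3
```

The force rose by 6 N at the expected height, so it has seated. I'll release it and rise.

```bash
python3 -m handwheel '[{"gripper":0.4,"offset":[0,0,0],"rotation":[0,0,0]},{"gripper":0,"offset":[0,0,0],"rotation":[0,0,0]},{"gripper":-0.2,"offset":[0,0,0],"rotation":[0,0,0]},{"gripper":-0.2,"offset":[0,0,0],"rotation":[0,0,0]},{"gripper":-0.2,"offset":[0,0,-15],"rotation":[0,0,0]},{"gripper":-0.2,"offset":[0,0,-45],"rotation":[0,0,0]},{"gripper":-0.2,"offset":[0,0,-85],"rotation":[0,0,0]},{"gripper":-0.2,"offset":[0,0,-125],"rotation":[0,0,0]}]' 40
python3 - <<'E'
from h import *
W=ctrl.get_image("wrist");S=ctrl.get_image("scene")
out=np.zeros((384,800,3),np.uint8); out[:384,:512]=W["image"]; out[:216,512:800]=zoom(S["image"],150,160,96,72,3)
cv2.imwrite("pics/z4.png",out[:,:,::-1])
E
```

```text
t: 13.05
tool_pos: [0.6081, -0.2204, 0.1857]
tool_rot: [0.287, 3.127, -0.001]
contact_force: [0.1, 0.1, -0.3]
opening: 0.0517
grip_force: 0.0
```

View pics/z4.png

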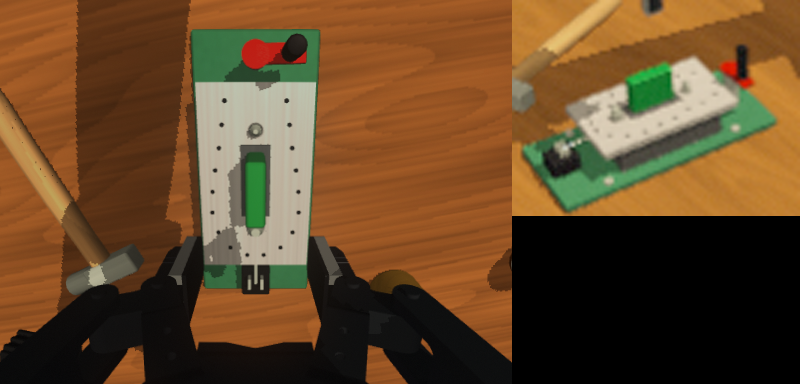

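The template lies flat with both dowels showing, at (256,130) and (256,232). The pivot disc is near (256,54) and the knob's top near (297,45). Next I'll locate the knob numerically.

```bash
cat > k.py <<'E'
from h import *
def look():
    W=ctrl.get_image("wrist");H=hsv(W); B=frame(-10.5); C=np.array([.6078,-.2197,0])
    d=cv2.inRange(H,(0,0,0),(179,255,45)); d[:, :250]=0; d[:,330:]=0; d[90:]=0
    n,l,s,c=cv2.connectedComponentsWithStats(d); i=1+np.argmax(s[1:,4]); print("dark",s[i],c[i])
    r=cv2.inRange(H,(0,170,70),(6,255,255)); r[110:]=0; ys,xs=np.where(r); print("red x",xs.min(),xs.max(),"y",ys.min(),ys.max())
    return W,B,C,s[i]
def bed(B,C,P): return B.inv().apply(P-C)*1e3
E
python3 - <<'E'
from k import *
W,B,C,s=look()
for nm,u,v,z in(("knobtop",297,45,.107),("pivot",256,53.5,.062),("thin",256,129,.067),("thick",255.5,231.5,.067)):
    P=onz(W,u,v,z); print(nm,P,bed(B,C,P))
o=ctrl.get_obs(); print(o["tool_pos"],o["q"])
H=hsv(W)
for v in range(34,66,3): print(v,[int(x) for x in H[v,276:312:2,2]],[int(x) for x in H[v,276:312:4,0]])
E
```

```text
dark [283  28  25  28 480] [295.0479  41.3625]
red x 244 306 y 33 62
knobtop [ 0.5128 -0.1758  0.107 ] [-101.3691   25.8902  107.    ]
pivot [ 0.5088 -0.2024  0.062 ] [-100.4979   -1.0737   62.    ]
thin [ 0.5668 -0.2131  0.067 ] [-41.5172  -1.018   67.    ]
thick [ 0.6582 -0.2305  0.067 ] [51.5578 -1.3837 67.    ]
[ 0.6101 -0.2214  0.1884] [-0.4628  0.1314  1.6015  0.0002  1.4002 -1.8509]
34 [119, 120, 120, 119, 119, 121, 50, 32, 37, 38, 40, 40, 42, 44, 45, 38, 118, 123] [65, 65, 65, 55, 10, 12, 10, 14, 65]
37 [166, 168, 169, 184, 185, 115, 24, 33, 36, 37, 39, 40, 40, 41, 41, 40, 71, 122] [3, 3, 2, 13, 10, 12, 15, 11, 61]
40 [189, 190, 190, 190, 152, 23, 22, 31, 33, 34, 37, 37, 37, 37, 38, 35, 81, 123] [2, 2, 2, 14, 11, 15, 12, 12, 63]
43 [190, 190, 189, 153, 34, 22, 23, 29, 32, 33, 35, 35, 34, 34, 35, 30, 123, 123] [2, 2, 7, 15, 13, 15, 13, 12, 66]
46 [190, 189, 189, 95, 23, 23, 23, 22, 27, 30, 31, 32, 31, 32, 47, 168, 123, 122] [2, 2, 16, 14, 12, 12, 13, 5, 66]
49 [184, 113, 113, 113, 25, 24, 22, 24, 24, 24, 24, 24, 23, 93, 189, 183, 121, 121] [2, 2, 13, 15, 14, 16, 15, 2, 66]
52 [113, 112, 112, 113, 66, 23, 23, 24, 23, 23, 24, 90, 189, 189, 190, 183, 123, 124] [2, 3, 4, 17, 15, 15, 2, 2, 65]
55 [112, 112, 112, 112, 111, 111, 62, 26, 24, 90, 187, 190, 189, 189, 189, 184, 123, 123] [2, 2, 2, 4, 15, 1, 2, 2, 66]
58 [53, 52, 53, 54, 52, 66, 67, 67, 67, 89, 90, 91, 90, 120, 122, 122, 122, 122] [22, 32, 30, 43, 42, 57, 56, 66, 65]
61 [122, 122, 122, 122, 119, 118, 117, 120, 122, 121, 120, 120, 120, 120, 122, 120, 120, 120] [65, 66, 66, 65, 66, 66, 65, 66, 65]
64 [112, 109, 111, 120, 119, 120, 120, 119, 119, 121, 120, 119, 119, 120, 123, 120, 120, 120] [66, 65, 66, 65, 66, 66, 65, 66, 65]
```

Run:
```python
from k import *
W,B,C,s=look()
P=onz(W,297.5,38,.107); print(P,bed(B,C,P)); go([P[0],P[1],.078],frame(-10.5)*FLIP)
# pivot disc left part: red extents per row
H=hsv(W); r=cv2.inRange(H,(0,170,60),(8,255,255))
for v in range(34,72,4):
    x=np.where(r[v])[0]; print(v,x.min() if len(x) else None,x.max() if len(x) else None)
ys=[np.where(r[:90,x])[0] for x in range(240,276,4)]; print([(y.min(),y.max()) if len(y) else None for y in ys])
for u,v in((254,53),(256,54)): print("pivot",bed(B,C,onz(W,u,v,.062)))
```

```text
dark [283  30  25  28 477] [294.6415  43.7379]
red x 243 306 y 35 65
[ 0.5074 -0.1744  0.107 ] [-106.949    26.2087  107.    ]
offset mm [108.6  27.2 107.1] rot [-0.0009  0.0041  0.0005] deg 0.2
34 None None
38 248 264
42 245 284
46 243 282
50 243 306
54 243 306
58 245 306
62 248 264
66 None None
70 None None
[None, (np.int64(43), np.int64(57)), (np.int64(38), np.int64(62)), (np.int64(36), np.int64(64)), (np.int64(35), np.int64(65)), (np.int64(36), np.int64(64)), (np.int64(38), np.int64(62)), (np.int64(39), np.int64(60)), (np.int64(39), np.int64(59))]
pivot [-102.4629   -2.1323   62.    ]
pivot [-101.7242   -0.5625   62.    ]
```

```bash
python3 -m handwheel '[{"gripper":-0.2,"offset":[40,10,0],"rotation":[0,0,0]},{"gripper":-0.2,"offset":[85,22,5],"rotation":[0,0,0]},{"gripper":-0.2,"offset":[107,27,20],"rotation":[0,0,0]},{"gripper":-0.2,"offset":[107,27,50],"rotation":[0,0,0]},{"gripper":-0.2,"offset":[107,27,75],"rotation":[0,0,0]},{"gripper":-0.2,"offset":[107,27,92],"rotation":[0,0,0]},{"gripper":-0.2,"offset":[107,27,102],"rotation":[0,0,0]},{"gripper":-0.2,"offset":[107,27,106],"rotation":[0,0,0]}]' 20
python3 - <<'E'
from h import *
W=ctrl.get_image("wrist");H=hsv(W)
B=frame(-10.5); C=np.array([.6078,-.2197,0])
o=ctrl.get_obs(); print(o["tool_pos"],B.inv().apply(o["tool_pos"]-C)*1e3)
r=cv2.inRange(H,(0,170,60),(8,255,255)); n,l,s,c=cv2.connectedComponentsWithStats(r); print([x.tolist() for x in s[1:] if x[4]>30])
from h import proj
print("expected knobtop px",proj(W,np.append((C+B.apply([-.105,.0262,0]))[:2],.107)),"tcp axis at .107",proj(W,np.append(o["tool_pos"][:2],.107)))
for v in range(150,330,12): print(v,''.join('#' if x<50 else '.' for x in H[v,180:330:3,2]))
E
```

```text
t: 14.25
tool_pos: [0.5076, -0.1744, 0.0767]
tool_rot: [-0.287, -3.128, -0.0]
contact_force: [0.0, -1.2, -0.2]
opening: 0.0515
grip_force: 0.0
[ 0.5077 -0.1744  0.0767] [-106.6859   26.3225   76.7232]
[[187, 219, 92, 41, 2073]]
expected knobtop px [254.2043 290.6899] tcp axis at .107 [254.5008 287.1657]
150 ..................................................
162 ..................................................
174 ..................................................
186 ..................................................
198 ..................................................
210 ..................................................
222 ..................................................
234 .......................#####......................
246 #....###.............#########.............###....
258 ...#####.............#########.............#####..
270 ..######............##########.............######.
282 .######.............###########.............######
294 ######...............#########...............#####
306 #####.........................................####
318 ####...........................................###
```

The knob sits between the pads, so I'll close gently on it.

```bash
python3 -m handwheel '[{"gripper":0.2,"offset":[0,0,0],"rotation":[0,0,0]},{"gripper":0.5,"offset":[0,0,0],"rotation":[0,0,0]},{"gripper":1,"offset":[0,0,0],"rotation":[0,0,0]},{"gripper":1,"offset":[0,0,0],"rotation":[0,0,0]},{"gripper":1,"offset":[0,0,0],"rotation":[0,0,0]},{"gripper":1,"offset":[0,0,0],"rotation":[0,0,0]},{"gripper":1,"offset":[0,0,0],"rotation":[0,0,0]},{"gripper":1,"offset":[0,0,0],"rotation":[0,0,0]}]' 20
```

```text
t: 15.3
tool_pos: [0.5083, -0.1745, 0.078]
tool_rot: [0.287, 3.127, -0.0]
contact_force: [-0.9, 1.3, 4.9]
opening: 0.0132
grip_force: 20.8
```

```bash
python3 -m handwheel '[{"gripper":1,"offset":[-4.7,-0.4,0],"rotation":[0,0,0]},{"gripper":1,"offset":[-9.2,-1.6,0],"rotation":[0,0,0]},{"gripper":1,"offset":[-13.5,-3.6,0],"rotation":[0,0,0]},{"gripper":1,"offset":[-17.4,-6.3,0],"rotation":[0,0,0]},{"gripper":1,"offset":[-20.7,-9.6,0],"rotation":[0,0,0]},{"gripper":1,"offset":[-23.4,-13.5,0],"rotation":[0,0,0]},{"gripper":1,"offset":[-25.4,-17.8,0],"rotation":[0,0,0]},{"gripper":1,"offset":[-25.4,-17.8,0],"rotation":[0,0,0]}]' 20
```

```text
t: 16.3
tool_pos: [0.5354, -0.192, 0.0785]
tool_rot: [0.288, 3.114, 0.016]
contact_force: [19.6, 17.4, -1.4]
opening: 0.013
grip_force: 20.9
```

The force points outward, because the arm started nearer 105° and my arc ran inside the true one. I'll correct for that and continue.

```bash
python3 -m handwheel '[{"gripper":1,"offset":[-4,0,0],"rotation":[0,0,0]},{"gripper":1,"offset":[-7.3,0,0],"rotation":[0,0,0]},{"gripper":1,"offset":[-7.3,0,0],"rotation":[0,0,0]},{"gripper":1,"offset":[-8,-2,0],"rotation":[0,0,0]},{"gripper":1,"offset":[-8.3,-3,0],"rotation":[0,0,0]},{"gripper":1,"offset":[-8.3,-4,0],"rotation":[0,0,0]},{"gripper":1,"offset":[-8.3,-4,0],"rotation":[0,0,0]},{"gripper":1,"offset":[-8.3,-4,0],"rotation":[0,0,0]}]' 20
```

```text
t: 17.3
tool_pos: [0.5397, -0.1998, 0.0781]
tool_rot: [0.288, 3.122, 0.008]
contact_force: [8.1, 8.5, 2.3]
opening: 0.0125
grip_force: 20.8
```

```bash
python3 -m handwheel '[{"gripper":1,"offset":[-1,-1,0],"rotation":[0,0,0]},{"gripper":1,"offset":[-2,-2,0],"rotation":[0,0,0]},{"gripper":1,"offset":[-2,-3,0],"rotation":[0,0,0]},{"gripper":1,"offset":[-2,-4,0],"rotation":[0,0,0]},{"gripper":1,"offset":[-2,-4,0],"rotation":[0,0,0]},{"gripper":1,"offset":[-2,-4,0],"rotation":[0,0,0]},{"gripper":1,"offset":[-2,-4,0],"rotation":[0,0,0]},{"gripper":1,"offset":[-2,-4,0],"rotation":[0,0,0]}]' 20
python3 - <<'E'
from h import *
W=ctrl.get_image("wrist");H=hsv(W); B=frame(-10.5); C=np.array([.6078,-.2197,0])
r=cv2.inRange(H,(0,170,60),(8,255,255)); n,l,s,c=cv2.connectedComponentsWithStats(r); print([x.tolist() for x in s[1:] if x[4]>30])
o=ctrl.get_obs(); print(o["contact_force"],"tcp bed",bed:=B.inv().apply(o["tool_pos"]-C)*1e3)
for v in range(160,310,8):
    print(v,''.join('R' if r[v,u] else ('#' if H[v,u,2]<50 else '.') for u in range(170,340,3)))
for u,v in((s[1:][np.argmax(s[1:,4])][0],0),): pass
np.save("w.npy",r)
E
```

```text
t: 18.3
tool_pos: [0.5409, -0.2043, 0.0781]
tool_rot: [0.288, 3.121, 0.007]
contact_force: [8.2, 8.4, 2.9]
opening: 0.0133
grip_force: 20.7
[[226, 151, 46, 82, 2172]]
[7.1323 7.5573 2.16  ] tcp bed [-68.6337   2.9408  78.1299]
160 ....................RRRRRRRRRRRR.........................
168 ...................RRRRRRRRRRRRRR........................
176 ...................RRRRRRRRRRRRRR........................
184 ....................RRRRRRRRRRRR.........................
192 ......................RRRRRRRRRR.........................
200 .......................RRRRRRRRRR........................
208 .......................RRRRRRRRRR........................
216 ........................R.######R........................
224 ........................R########R.......................
232 ........................#########........................
240 .......................############......................
248 ..............####.....############....####..............
256 ..............####....#############.....####.............
264 .............####.....##############....#####............
272 ............#######...##.###########...#######...........
280 #........###############..........##############.........
288 #########################..###########################.##
296 ########################.....############################
304 ########################....#############################
```

Run:
```python
from h import *
W=ctrl.get_image("wrist"); r=np.load("w.npy"); B=frame(-10.5); C=np.array([.6078,-.2197,0])
b=lambda u,v:B.inv().apply(onz(W,u,v,.062)-C)*1e3
ys,xs=np.where(r); print("disc rows",ys.min(),[(v,np.where(r[v])[0].min(),np.where(r[v])[0].max()) for v in range(152,232,8)])
for v in(160,168,176,200,208,222):
    x=np.where(r[v])[0]; print(v,b(x.min(),v)[:2],b(x.max()+1,v)[:2],"mid",b((x.min()+x.max()+1)/2,v)[:2])
```

```text
disc rows 151 [(152, np.int64(239), np.int64(256)), (160, np.int64(230), np.int64(265)), (168, np.int64(227), np.int64(268)), (176, np.int64(227), np.int64(268)), (184, np.int64(230), np.int64(265)), (192, np.int64(236), np.int64(265)), (200, np.int64(237), np.int64(267)), (208, np.int64(239), np.int64(267)), (216, np.int64(240), np.int64(268)), (224, np.int64(242), np.int64(269))]
160 [-111.7054   -9.3536] [-111.6613    8.8472] mid [-111.6808   -0.254 ]
168 [-107.559   -10.9822] [-107.5057   10.4134] mid [-107.5298   -0.2855]
176 [-103.3454  -11.0964] [-103.2903   10.4631] mid [-103.3162   -0.3177]
200 [-90.2922  -6.1993] [-90.2464  10.0942] mid [-90.27     1.9459]
208 [-85.802   -5.2222] [-85.7567  10.1449] mid [-85.7805   2.4598]
222 [-77.7626  -3.7433] [-77.7137  11.3129] mid [-77.74     3.7829]
```

The arm is now at about 0.14 rad, but the knob has slid toward the edge of the pads. I'll open, recentre over the closed knob position and close again, which centres the knob at θ≈0.

```bash
python3 -m handwheel '[{"gripper":0.4,"offset":[0,0,0],"rotation":[0,0,0]},{"gripper":0.2,"offset":[0,0,0],"rotation":[0,0,0]},{"gripper":0.2,"offset":[3,0,0],"rotation":[0,0,0]},{"gripper":0.2,"offset":[7,0,0],"rotation":[0,0,0]},{"gripper":0.2,"offset":[7,0,0],"rotation":[0,0,0]},{"gripper":0.2,"offset":[7,0,0],"rotation":[0,0,0]},{"gripper":0.2,"offset":[7,0,0],"rotation":[0,0,0]},{"gripper":0.2,"offset":[7,0,0],"rotation":[0,0,0]}]' 20
python3 - <<'E'
from h import *
B=frame(-10.5); C=np.array([.6078,-.2197,0]); o=ctrl.get_obs(); print(B.inv().apply(o["tool_pos"]-C)*1e3,o["contact_force"])
E
```

```text
t: 19.4
tool_pos: [0.5314, -0.205, 0.0773]
tool_rot: [0.287, 3.128, 0.0]
contact_force: [-0.7, 0.2, -0.6]
opening: 0.0343
grip_force: 0.0
[-77.8348   0.5265  77.3042] [-0.7133  0.2188 -0.5562]
```

```bash
python3 -m handwheel '[{"gripper":0.5,"offset":[0,-1.2,0],"rotation":[0,0,0]},{"gripper":0.8,"offset":[0,-1.2,0],"rotation":[0,0,0]},{"gripper":1,"offset":[0,-1.2,0],"rotation":[0,0,0]},{"gripper":1,"offset":[0,-1.2,0],"rotation":[0,0,0]},{"gripper":1,"offset":[0,-1.2,0],"rotation":[0,0,0]},{"gripper":1,"offset":[0,-1.2,0],"rotation":[0,0,0]},{"gripper":1,"offset":[0,-1.2,0],"rotation":[0,0,0]},{"gripper":1,"offset":[0,-1.2,0],"rotation":[0,0,0]}]' 20
```

```text
t: 20.4
tool_pos: [0.5315, -0.2061, 0.0775]
tool_rot: [0.287, 3.127, 0.0]
contact_force: [4.8, 2.5, -0.6]
opening: 0.0135
grip_force: 20.7
```

```bash
python3 -m handwheel '[{"gripper":0.3,"offset":[0,-1,0],"rotation":[0,0,0]},{"gripper":0.2,"offset":[0,-1,0],"rotation":[0,0,0]},{"gripper":0.2,"offset":[0,-1,0],"rotation":[0,0,0]},{"gripper":0.2,"offset":[0,-1,0],"rotation":[0,0,0]},{"gripper":0.2,"offset":[0,-1,-20],"rotation":[0,0,0]},{"gripper":0.2,"offset":[0,-1,-50],"rotation":[0,0,0]},{"gripper":0.2,"offset":[0,-1,-90],"rotation":[0,0,0]},{"gripper":0.2,"offset":[0,-1,-120],"rotation":[0,0,0]}]' 20
python3 - <<'E'
from h import *
for _ in range(6): W=ctrl.get_image("wrist")
H=hsv(W); r=cv2.inRange(H,(0,170,60),(8,255,255)); B=frame(-10.5); C=np.array([.6078,-.2197,0])
b=lambda u,v:B.inv().apply(onz(W,u,v,.062)-C)*1e3
n,l,s,c=cv2.connectedComponentsWithStats(r); i=1+np.argmax(s[1:,4]); print(s[i]); r=(l==i)
x0,y0,w,h,_=s[i]
for v in range(y0+3,y0+h,4):
    x=np.where(r[v])[0]; print(v,x.min(),x.max(),b((x.min()+x.max()+1)/2,v)[:2])
m=cv2.inRange(H,(50,120,50),(75,255,255)); 
o=ctrl.get_obs(); print(o["t"],o["contact_force"],o["tool_pos"])
E
```

```text
t: 21.4
tool_pos: [0.5316, -0.2076, 0.2011]
tool_rot: [0.286, 3.125, -0.002]
contact_force: [1.5, -0.7, 0.8]
opening: 0.0339
grip_force: 0.0
[244 138  25  47 744]
141 248 264 [-113.5668   -0.105 ]
145 245 267 [-110.0604   -0.1003]
149 244 268 [-106.5298   -0.0956]
153 244 268 [-102.9744   -0.0908]
157 246 266 [-99.394  -0.086]
161 248 264 [-95.788   -0.0811]
165 248 264 [-92.1559  -0.0762]
169 248 264 [-88.4974  -0.0712]
173 248 264 [-84.8119  -0.0661]
177 248 264 [-81.099  -0.061]
181 264 264 [-77.3587   7.1848]
21.7 [-0.3927  0.1896  0.5005] [ 0.5302 -0.2068  0.1962]
```

Run:
```python
from h import *
B=frame(-10.5); C=np.array([.6084,-.2196,0])
W=ctrl.get_image("wrist");S=ctrl.get_image("scene");T=ctrl.get_image("top"); H=hsv(W)
b=lambda u,v,z:B.inv().apply(onz(W,u,v,z)-C)*1e3
m=cv2.inRange(H,(0,0,100),(179,60,255))
for v in(195,205,215,225):
    x=np.where(m[v,180:340])[0]+180; print(v,b(x.min(),v,.053)[:2].round(1),b(x.max()+1,v,.053)[:2].round(1))
col=[(v,int(H[v,225,1])) for v in range(165,195,2)]; print(col)
for n,d in(("S",S),("T",T)):
    print(n,"grip exp",proj(d,C+B.apply([0,0,.09])),[x for x in blobs(d,(50,120,60),(75,255,255),20)[0] if np.hypot(*(np.array(x[0])-proj(d,C+B.apply([0,0,.09]))))<15])
    print("roller red",[x for x in blobs(d,(0,150,70),(6,255,255),3)[0] if np.hypot(*(np.array(x[0])-proj(d,C+B.apply([.076,0,.05]))))<12])
    print("orange",[x for x in blobs(d,(5,190,150),(15,255,255),60)[0] if x[1][4]<300][:3])
```

```text
195 [-62.7 -50.5] [-62.7  49.6]
205 [-52.6 -50.1] [-52.6  50.1]
215 [-42.4 -50.6] [-42.4  49.7]
225 [-32.  -50.1] [-31.9  50.2]
[(165, 122), (167, 122), (169, 121), (171, 48), (173, 37), (175, 37), (177, 37), (179, 36), (181, 35), (183, 35), (185, 36), (187, 36), (189, 36), (191, 36), (193, 36)]
S grip exp [196.3576 185.1908] [([195.5, 188.7], [188, 181, 16, 16, 176])]
roller red []
orange [([193.9, 121.3], [182, 105, 19, 28, 249]), ([330.2, 266.4], [319, 260, 24, 15, 203])]
T grip exp [310.7631 158.1404] []
roller red []
orange [([129.2, 167.6], [123, 160, 16, 19, 95]), ([458.2, 227.1], [453, 219, 11, 17, 68])]
```

```bash
python3 -c "
from station import ctrl
print(ctrl.finish_job())"
```

```text
the job is handed in; nothing more can be done
None
```

I've handed the job in: the green template is lying flat over both dowels, the red hold-down is closed to about 0 rad, and the gripper is clear of everything. I didn't read the switch angle directly (the plate's end hides the roller), and the hand-in gave no verdict.

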